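Stop the polisher and flip its guard up

ROBOT

A 6-joint arm with a two-finger parallel gripper is mounted at the origin on the work surface. World frame = base frame: x ahead of the robot, y to its left, z up, the work surface at z = 0. Lengths are in m, angles in rad, forces in N, time in s.
With the tool pointing down it reaches from about 0.225 to 0.875 m from the base axis. Payload 3.4 kg.
Tool frame: the origin (TCP) lies on the centre line of the jaws, within the pads' length; the fingertips stand 17 mm ahead of it and the grasp point (between the pads) lies 2 mm behind it (nose_length is the distance from the TCP to the fingertips, in m); z points along the fingers, y is the line along which they close (so a half turn about z gives the same grasp; the last joint's range is limited). The gripper opens to 85 mm and grips with 20 to 120 N. Pads are 22 mm wide; open, the fingers measure 114 mm over their backs; the gripper's body (76 mm by 85 mm) begins 54 mm behind the grasp point. The pads swing forward as they close: fully open they stand 13 mm farther back than shut.
Start: joints at [1.222, 0.276, 1.505, -0, 1.361, -0.121], TCP at [0.13, 0.56, 0.248] pointing down, gripper open.
Joint ranges: [-2.89, 2.89], [-0.75, 2.08], [0.22, 2.7], [-1.18, 4.32], [0.11, 2.71], [-2.7, 2.7]. Speed limits (rad/s): [2.57, 2.57, 3.14, 3.14, 3.14, 3.14].

INTERFACE

Orientations are given as a unit quaternion [w, x, y, z].
In Python, from rig import get_state, get_image, sign_off, find_in, place_of, nose_length gives the robot as it stands.
- The arm moves only by the tool apply_moves, never from a script. Its argument "deltas" is one flat list of numbers, 5 for each row, row after row: the finger opening in mm, from 0 to 85.4, then the shift along the tool's x, y, z in mm, then the turn about the tool's z in degrees. A call has 1 to 12 rows; each row is the pose to reach, as a shift and turn from the pose commanded when the call began, along the tool's axes at that moment; what a row does not reach only later rows make up. A row lasts 1/12 s, in which the tool goes at most 41.7 mm and 7.16 degrees, less where a joint would pass 70% of its speed; a pose out of reach is approached as far as the arm can. A call with a gripper value outside its range is refused whole. The fingers move at their own pace and stop on an object; "squeeze" is the grip in N (left out, the last holds). Time passes only in rows, so rows that repeat a pose let the fingers close. It gives the time, the measured TCP pose, the force, the opening and the grip force at its end, in the units of the state.
- get_state(): the state, without advancing time (a new reading comes with each control period).
- get_image(name): name is "side" or "top"; returns a dict with "frame" (480x640x3 uint8, red, green, blue), "K" (3x3 intrinsics, pixels), "k1" (the pictures are not rectified: a ray, as slopes to the right and down, at radius r is drawn at 1 + k1 r^2 times it, then the intrinsics apply), "position" and "orientation" of the camera in the world. Camera axes: x right, y down, z forward; pixel columns grow to the right and rows downward; lengths in m; the calibration is good to about 2 mm. A picture is of the moment at which its call begins. There is no depth.
- sign_off(): hands the job in; it is judged then, once.
Trained networks look in a picture, given as the dict that the camera call returned (one of the last four; its "shot" number tells which), for a name from the list of things; names that differ only in an ending like _2 or _b are one class to them, and where a whole thing is asked for, a point or a joint stands for the part that bears it (a point fixed in the world has none). Each returns a list of dicts, best first, with "score" (0 to 1); they miss things now and then, are a little off and sometimes report something else, mostly with a low value. They report only what shows in the picture. A call takes as long as a camera call.
- find_in(query, picture): "point" ([column, row] in pixels, amid what is visible of it).
- place_of(query, picture): "point" ([column, row] in pixels: a listed point, or the origin of a listed thing).
The state is a dict: "clock": time; "qpos": joint angles; "qd": joint speeds; "effort": joint torques, N m; "position": TCP position; "ee_rot": TCP orientation; "contact_force": force on the tool from outside, world axes, zero at the start; "moment": the same for the moment, N m; "width": finger opening in m; "gripper_force": force on a finger pad.
Only numpy, scipy, OpenCV 4.12 (cv2) and the standard library are available. Lean on these libraries where they do the work, as an engineer would, in place of code of your own. Each camera call takes 0.05 s, during which the arm holds its last target. There are 200 camera calls.

TASK

Press the red stop button of the polishing machine right down and let it come back, then push the machine's guard up by its yellow front bar, past its balance point, so that it tips over by itself and stays raised against its stop. Only touch and push: keep off the clear window and the green button, and leave everything else on the bench standing where it is.

Things in the scene. Friction and masses are not known exactly. Their poses are not given: they have to be found in the camera images.
- stop_button (a joint): Red push button, 36 mm across, facing up on a grey box 80 x 80 x 50 mm that is fixed to the bench, left or right of the machine (it changes places with the green one). Value: metres pressed down, 0 released, 0.006 fully down, sprung back, about 5 N to push it right down; it counts as pressed from 0.0045.
- stop_button_top (a point): Centre of the red button's top face, z up.
- start_button (a joint): Green push button, the same in build and size, on the other grey box: not to be pressed. Value: metres pressed down.
- start_button_top (a point): Centre of the green button's top face, z up.
- station: Polishing machine fixed to the bench: blue base plate 240 x 280 x 12 mm with a blue motor and a black brush wheel under the guard, both no higher than 115 mm. Origin: centre of the plate's underside; its -x is the front, where the guard's bar is; its x and y lie level. Grey hinge cheeks 118 mm high stand at its x = 70 mm, y = +-98 mm; two grey stop posts 150 mm high behind them.
- guard (a joint): Flip-up guard, hinged at the machine's rear about the station's y. Value in rad: 0 lowered (bar 0.42 rad above level, seen from the hinge), growing as the bar goes up and back. Balance at about 0.75: beyond it, it falls slowly by itself to the raised stop at 1.33; before it, it falls shut. Damped hinge; a level push of 4 to 7 N on the bar towards the hinge starts it, less later.
- guard_bar (a point): Middle of the guard's front bar: yellow, round, 22 mm thick, 180 mm long, along the station's y, 190 mm from the hinge axis; moves with the guard. Lowered it is 177 mm above the bench, free space in front and below. An upright finger in front of it, its end a little lower than the bar, can push it towards the hinge, rising with it. Two yellow side arms 8 mm wide join it to the hinge.
- guard_hinge (a point): Middle of the guard's hinge axis (it runs along the station's y), 100 mm above the bench. The steel counterweight, a 34 mm bar 110 mm long, rides on the guard 57 mm from this axis, above and behind it when lowered.
- guard_window: Clear plastic window of the guard, 172 x 160 x 4 mm, between the side arms, right up to the bar; moves with the guard; not to be touched (light brushing under 3 N is forgiven). Origin: on the hinge axis.
- red_tin: Red tin with dark band and red cap, 90 mm across, 150 mm high, loose. Origin: centre of its underside.
- white_can: White can with green cap, 86 mm across, 160 mm high, loose. Origin: centre of its underside.
- bike_hub: Aluminium bicycle hub standing on its flange, 58 mm across, 85 mm high, loose. Origin: centre of its underside.
- paste_jar: Grey jar with yellow lid, 68 mm across, 60 mm high, loose. Origin: centre of its underside.
- screwdriver: Screwdriver with orange handle, lying, loose. Its x points from handle to tip.
- sanding_block: Red sanding block, 110 x 65 x 38 mm, loose. Origin: centre of its underside.

How it is judged:
On the way, in this order (a step that is already met when the one before it is completed fails the run):
1. the red stop button is pressed right down (value of joint stop_button above 0.0045 m), for 0.05 s.
2. the red stop button has come back up while the guard is still down (value of joint stop_button below 0.002 m and value of joint guard below 0.3 rad), for 0.05 s.
3. then the guard is pushed past its balance point and rests raised (value of joint guard above 1.2 rad and velocity of joint guard between -0.1 and 0.1 rad/s), for 0.2 s.
At the end, for the whole second after the job is handed in: The guard rests raised by itself (joint above 1.2 rad of 1.33, slower than 0.1 rad/s), both buttons are released (under 2 mm), and every loose thing is within 25 mm of where it stood (all of step 3 and value of joint each of stop_button, start_button below 0.002 m and distance of each of red_tin, white_can, bike_hub, paste_jar, screwdriver, sanding_block from where it was at the start of the episode below 0.025 m); the robot touches nothing.
It fails at once if the green start button is pressed (more than 3 mm) (value of joint start_button above 0.003 m).
It fails at once if the clear window is touched by the fingers or arm with more than 3 N (contact force between any of the fingers, the arm and guard_window above 3 N).
It fails at once if a loose thing is lifted, carried or knocked more than 25 mm from its place (distance of any of red_tin, white_can, bike_hub, paste_jar, screwdriver, sanding_block from where it was at the start of the episode above 0.025 m).
It also fails if it takes over 58 s, if anything falls off the work surface, if the arm or the gripper's body presses on something with over 40 N, if the wrist force passes 120 N, or if a joint passes its speed limit or range.

## Working session

There is one attempt and no reset: what is moved stays moved. The work goes in short steps, Python scripts to look and compute and a tool call to move; the robot and the scene stay as the last step left them, time stands still between calls to the robot, and variables do not carry over. Pictures are saved under pics/ and viewed, at most 10 in all, crops included, and the job is handed in when it is done.

Besides the shell and the picture viewer there is one more tool, called after "Request:" as name(argument=value, ...) on one line, values as JSON. apply_moves: Moves the arm, as the interface text tells. Its arguments: {"type":"object","properties":{"deltas":{"type":"array"},"squeeze":{"type":"number"}},"required":["deltas"]}

```bash
mkdir -p pics; cat > h.py <<'E'
import numpy as np, cv2
from scipy.spatial.transform import Rotation as R
from rig import *
def rot(q): return R.from_quat([q[1],q[2],q[3],q[0]]).as_matrix()
def ray(im,p):
    K=np.array(im["K"]); d=np.array([(p[0]-K[0,2])/K[0,0],(p[1]-K[1,2])/K[1,1]]); u=d.copy()
    for _ in range(30): u=d/(1+im["k1"]*(u@u))
    v=rot(im["orientation"])@np.array([u[0],u[1],1]); return np.array(im["position"]),v
def atz(im,p,z):
    o,v=ray(im,p); return o+v*(z-o[2])/v[2]
def tri(a,pa,b,pb):
    o1,v1=ray(a,pa);o2,v2=ray(b,pb)
    s=np.linalg.lstsq(np.c_[v1,-v2],o2-o1,rcond=None)[0]
    x=o1+s[0]*v1;y=o2+s[1]*v2; return (x+y)/2,np.linalg.norm(x-y)
E
python3 - <<'E'
from h import *
np.set_printoptions(precision=4,suppress=True)
ims={n:get_image(n) for n in("top","side")}
for n,i in ims.items(): cv2.imwrite(f"pics/{n}0.png",i["frame"][:,:,::-1]); print(n,i["position"])
Z=dict(stop_button_top=None,start_button_top=None,guard_bar=.177,guard_hinge=.1,station=0,red_tin=0,white_can=0,bike_hub=0,paste_jar=0,screwdriver=0.015,sanding_block=0)
for q,z in Z.items():
    r={n:place_of(q,i) for n,i in ims.items()}
    for n in r:
        for k in r[n][:2]: print(q,n,np.round(k["point"],1),round(k["score"],2),atz(ims[n],k["point"],z if z is not None else .06))
    if all(r.values()): print("   tri",*tri(ims["top"],r["top"][0]["point"],ims["side"],r["side"][0]["point"]))
s=get_state();print(s["position"],s["ee_rot"],s["width"],nose_length)
E
```

```text
top [ 0.2951 -0.0156  1.5542]
side [ 0.4168 -1.1172  0.861 ]
stop_button_top top [435.  264.7] 0.62 [ 0.4706 -0.3405  0.06  ]
stop_button_top side [304.4 367.5] 0.57 [ 0.4792 -0.328   0.06  ]
   tri [ 0.474  -0.3383  0.0698] 0.008982631903205937
start_button_top top [207.8 290.6] 0.58 [0.408  0.3415 0.06  ]
start_button_top side [252.2 189.8] 0.43 [0.4053 0.3682 0.06  ]
start_button_top side [347.  274.8] 0.37 [ 0.6025 -0.0578  0.06  ]
   tri [0.4061 0.3374 0.0767] 0.0011568731593022603
guard_bar top [320.5 246.7] 0.64 [ 0.5146 -0.0004  0.177 ]
guard_bar side [303.3 219.7] 0.87 [ 0.5135 -0.0014  0.177 ]
   tri [ 0.5142 -0.0004  0.1765] 0.0010749533417803631
guard_hinge top [312.2 194. ] 0.66 [0.6871 0.0219 0.1   ]
guard_hinge side [376.8 237. ] 0.89 [0.6852 0.0241 0.1   ]
   tri [0.6856 0.0219 0.1017] 0.001949465731069673
station top [317.5 224.1] 0.97 [0.6154 0.0095 0.    ]
station side [344.9 274.4] 0.71 [0.6117 0.0239 0.    ]
   tri [0.6111 0.0094 0.0113] 0.0038171945722038636
red_tin top [202.8 207.8] 0.9 [0.678  0.3764 0.    ]
red_tin side [348.5 203.6] 0.89 [0.6758 0.3572 0.   
[... 477 characters left out ...]
] 0.82 [ 0.3791 -0.2054  0.    ]
paste_jar side [250.6 347.7] 0.77 [ 0.3801 -0.1985  0.    ]
   tri [ 0.3796 -0.2046  0.0056] 0.0015534269708549577
screwdriver top [321.1 246.8] 0.73 [ 0.5401 -0.0004  0.015 ]
screwdriver top [474.5 235.3] 0.57 [ 0.565 -0.479  0.015]
screwdriver side [368.8 447.8] 0.57 [ 0.5709 -0.4854  0.015 ]
   tri [ 0.668   0.0054 -0.6447] 0.045259800801078345
sanding_block top [167.6 257.6] 0.94 [0.5192 0.4861 0.    ]
sanding_block top [321.2 245.4] 0.65 [ 0.5469 -0.0007  0.    ]
sanding_block side [289.8 188.3] 0.66 [0.5168 0.4727 0.    ]
   tri [ 0.5191  0.4888 -0.0085] 0.0026917394420020065
[0.1299 0.5602 0.2483] [0.     0.1137 0.9935 0.0001] 0.08550324109679251 0.017
```

View pics/top0.png

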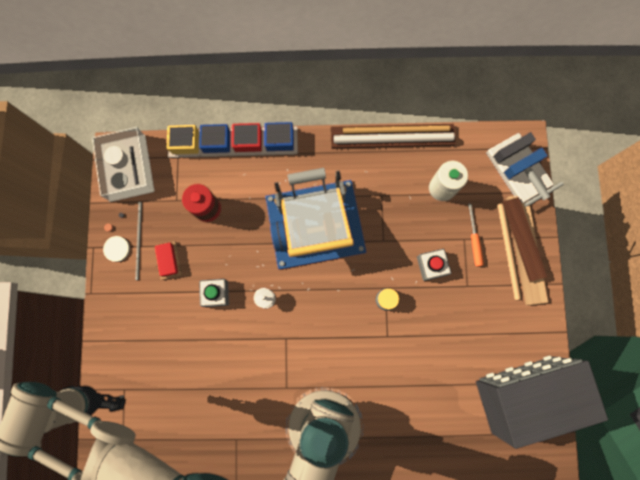

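View pics/side0.png

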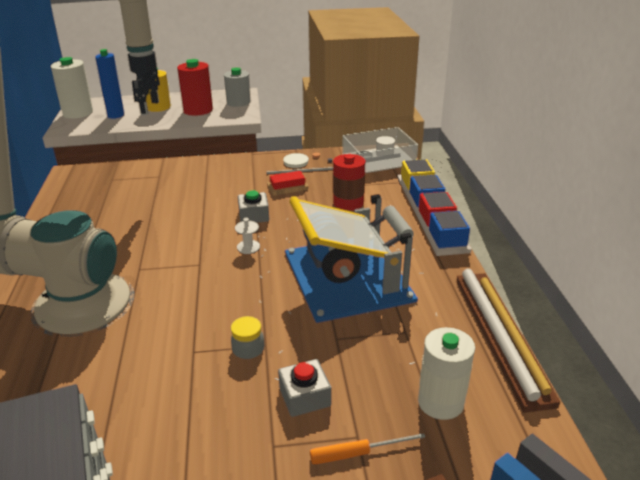

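The top view shows the red button at about (436,264), right of the machine, and the green one at (211,292) on the left. The guard is down with its bar near (320,247). In the side view the red button is at (304,371) and the bar is clear in front. I'll refine the button and the bar direction by colour.

```bash
python3 - <<'E'
from h import *
np.set_printoptions(precision=4,suppress=True)
T=get_image("top");S=get_image("side")
def blobs(im,lo,hi,box):
    h=cv2.cvtColor(im["frame"],cv2.COLOR_RGB2HSV); m=cv2.inRange(h,lo,hi)
    x0,y0,x1,y1=box; k=np.zeros_like(m);k[y0:y1,x0:x1]=m[y0:y1,x0:x1]
    n,l,s,c=cv2.connectedComponentsWithStats(k); i=1+np.argmax(s[1:,4]); print(s[i],c[i]); return (l==i),c[i],s[i]
def red(im,box):
    f=im["frame"][:,:,::-1].copy(); a=f.astype(int); m=((a[:,:,2]>120)&(a[:,:,1]<70)&(a[:,:,0]<80)).astype(np.uint8)
    k=np.zeros_like(m);x0,y0,x1,y1=box;k[y0:y1,x0:x1]=m[y0:y1,x0:x1]
    n,l,s,c=cv2.connectedComponentsWithStats(k);i=1+np.argmax(s[1:,4]);print(s[i],c[i]);return c[i]
a=red(T,(415,245,455,285));b=red(S,(280,350,330,400))
print(tri(T,a,S,b),atz(T,a,.065),atz(S,b,.065))
m,c,s=blobs(T,(18,130,120),(35,255,255),(270,220,365,265))
ys,xs=np.where(m)
for lab,i in(("L",xs<xs.min()+4),("R",xs>xs.max()-4)):
    print(lab,xs[i].mean(),ys[i].mean(),atz(T,(xs[i].mean(),ys[i].mean()),.177))
# bar direction: fit ridge over columns
E=[]
for x in range(xs.min()+8,xs.max()-10,3):
    E.append(atz(T,(x,ys[xs==x].max()),.177)[:2])
E=np.array(E);p=np.polyfit(E[:,1],E[:,0],1);print("front edge slope dx/dy",p,np.degrees(np.arctan(p[0])))
u=np.array([.1714,.0223]);print("yaw",np.degrees(np.arctan2(u[1],u[0])),nose_length if not callable(nose_length) else nose_length())
E
```

```text
[430 257  13  12 130] [435.9308 262.5615]
[294 361  20  17 225] [303.3289 370.0711]
(array([ 0.476 , -0.3419,  0.0678]), np.float64(1.7436882898994122e-05)) [ 0.4764 -0.3425  0.065 ] [ 0.4763 -0.3391  0.065 ]
[284 220  69  36 571] [318.6935 244.1016]
L 286.0487804878049 229.73170731707316 [0.565  0.0951 0.177 ]
R 350.0487804878049 239.21951219512195 [ 0.5338 -0.0831  0.177 ]
front edge slope dx/dy [-0.1569  0.5049] -8.91799901377975
yaw 7.412829110391678 0.017
```

Request:
apply_moves(deltas=[0,0,0,0,0,0,0,0,0,0,0,0,0,0,0,0,0,0,0,-7,0,0,0,0,-14,0,0,0,0,-20], squeeze=20)

```text
clock: 1.8
position: [0.1299, 0.5601, 0.2483]
ee_rot: [0.0, -0.063, 0.998, 0.0]
contact_force: [-0.2, 0.1, -0.7]
width: 0.012
gripper_force: 0.0
```

Request:
apply_moves(deltas=[0,-115,-469,0,0,0,-115,-469,0,0,0,-115,-469,0,0,0,-115,-469,0,0,0,-115,-469,0,0,0,-115,-469,0,0,0,-115,-469,0,0,0,-115,-469,0,0,0,-115,-469,0,0,0,-115,-469,0,0,0,-115,-469,0,0,0,-115,-469,0,0])

```text
clock: 2.8
position: [0.3015, 0.1054, 0.2487]
ee_rot: [0.001, -0.06, 0.998, -0.001]
contact_force: [1.3, 0.7, 0.5]
width: -0.0001
gripper_force: 0.0
```

Request:
apply_moves(deltas=[0,-115,-469,0,0,0,-115,-469,0,0,0,-115,-469,0,0,0,-115,-469,0,0,0,-115,-469,0,0,0,-115,-469,0,0,0,-115,-469,0,0,0,-115,-469,0,0,0,-115,-469,0,0,0,-115,-469,0,0,0,-115,-469,0,0,0,-115,-469,0,0])

```text
clock: 3.8
position: [0.4729, -0.3477, 0.2478]
ee_rot: [0.0, -0.06, 0.998, -0.001]
contact_force: [0.4, -0.4, 0.8]
width: 0.0001
gripper_force: 0.0
```

Request:
apply_moves(deltas=[0,-5,2,40,0,0,-5,2,80,0,0,-5,2,115,0,0,-5,2,140,0,0,-5,2,146,0,0,-5,2,146,0,0,-5,2,146,0])

```text
clock: 4.38
position: [0.4771, -0.3412, 0.1033]
ee_rot: [0.001, -0.061, 0.998, -0.001]
contact_force: [0.8, 0.5, 0.7]
width: 0.0001
gripper_force: 0.0
```

```bash
python3 - <<'E'
from h import *
T=get_image("top");S=get_image("side");s=get_state();print(s["position"],s["contact_force"])
a=cv2.resize(T["frame"][215:315,370:503],(399,300),interpolation=2);b=cv2.resize(S["frame"][290:440,220:420],(400,300),interpolation=2)
cv2.imwrite("pics/b1.png",np.hstack([a,b])[:,:,::-1])
E
```

```text
[ 0.47771925 -0.3416417   0.10456494] [-0.17199537  0.57736684 -0.20710652]
```

View pics/b1.png

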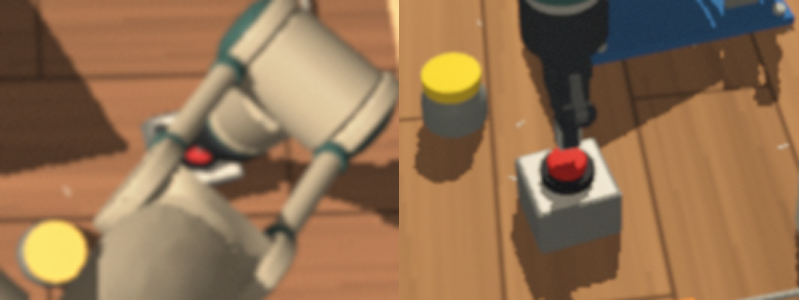

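The fingertip is directly above the red button: in the crop the tip is at about (570,145) and the button at (567,163). I'll press down in small steps.

Request:
apply_moves(deltas=[0,0,0,8,0,0,0,0,13,0,0,0,0,17,0,0,0,0,19,0,0,0,0,21,0,0,0,0,21,0])

```text
clock: 4.98
position: [0.477, -0.341, 0.0839]
ee_rot: [0.001, -0.061, 0.998, -0.001]
contact_force: [-2.3, 0.7, 15.2]
width: 0.0004
gripper_force: 7.5
```

Request:
apply_moves(deltas=[0,0,0,1,0,0,0,0,1,0])

```text
clock: 5.15
position: [0.477, -0.341, 0.0838]
ee_rot: [0.001, -0.061, 0.998, -0.001]
contact_force: [-3.7, 2.9, 20.5]
width: 0.0003
gripper_force: 10.0
```

```bash
python3 - <<'E'
from h import *
S=get_image("side");s=get_state();print(s["position"],s["contact_force"])
cv2.imwrite("pics/b2.png",cv2.resize(S["frame"][320:420,250:370],(720,600),interpolation=2)[:,:,::-1])
E
```

```text
[ 0.47700451 -0.34100865  0.08376611] [-3.50492813  3.83204456 19.98282906]
```

View pics/b2.png

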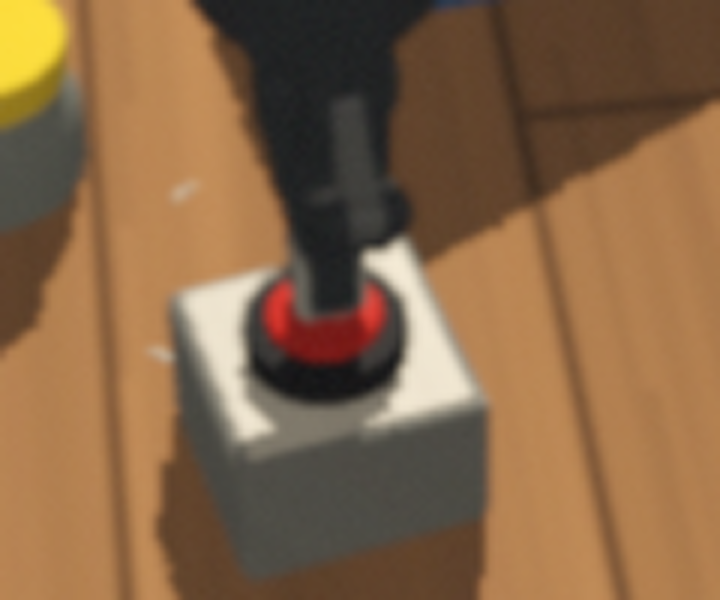

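Request:
apply_moves(deltas=[0,0,0,-30,0,0,0,0,-70,0,0,0,0,-110,0,0,0,0,-150,0,0,0,0,-160,-1,0,-1,40,-160,-1,0,-2,80,-160,-1,0,-3,120,-160,-1,0,-4,160,-160,-1,0,-5,200,-160,-1,0,-6,240,-160,-1,0,-7,280,-160,-1])

```text
clock: 6.2
position: [0.4484, -0.0599, 0.2398]
ee_rot: [-0.0, -0.069, 0.998, 0.0]
contact_force: [1.1, 1.3, -0.2]
width: -0.0
gripper_force: 0.0
```

Request:
apply_moves(deltas=[0,0,35,0,0,0,0,52,10,0,0,0,52,35,0,0,0,52,60,0,0,0,52,66,0,0,0,52,66,0,0,0,52,66,0])

```text
clock: 6.78
position: [0.4425, -0.0104, 0.1745]
ee_rot: [-0.0, -0.069, 0.998, 0.0]
contact_force: [0.4, 0.1, 0.7]
width: -0.0
gripper_force: 0.0
```

```bash
python3 - <<'E'
from h import *
S=get_image("side");T=get_image("top");s=get_state();print(s["position"],s["contact_force"],s["ee_rot"])
for q in("guard_bar","guard_hinge","stop_button_top"):
    for n,i in(("top",T),("side",S)):
        r=place_of(q,i); print(q,n,[(k["point"],k["score"]) for k in r[:1]], [atz(i,k["point"],{"guard_bar":.177,"guard_hinge":.1}.get(q,.072)) for k in r[:1]])
cv2.imwrite("pics/c1.png",cv2.resize(S["frame"][110:410,220:460],(480,600),interpolation=2)[:,:,::-1])
E
```

```text
[ 0.44333958 -0.01071111  0.17541675] [-0.19110526 -0.08341507  0.08108067] [ 1.14835123e-03 -6.90045989e-02  9.97615651e-01 -2.42882067e-04]
guard_bar top [([320.1, 247.9], 0.97)] [array([0.5112744 , 0.00080947, 0.177     ])]
guard_bar side [([379.4, 239.0], 0.73)] [array([ 0.66183349, -0.09956033,  0.177     ])]
guard_hinge top [([311.8, 197.2], 0.91)] [array([0.67725693, 0.02325842, 0.1       ])]
guard_hinge side [([375.4, 239.4], 0.74)] [array([0.6799583 , 0.01463032, 0.1       ])]
stop_button_top top [([438.6, 264.0], 0.65)] [array([ 0.47103717, -0.3486673 ,  0.072     ])]
stop_button_top side [([303.8, 369.7], 0.83)] [array([ 0.47667437, -0.34518483,  0.072     ])]
```

View pics/c1.png

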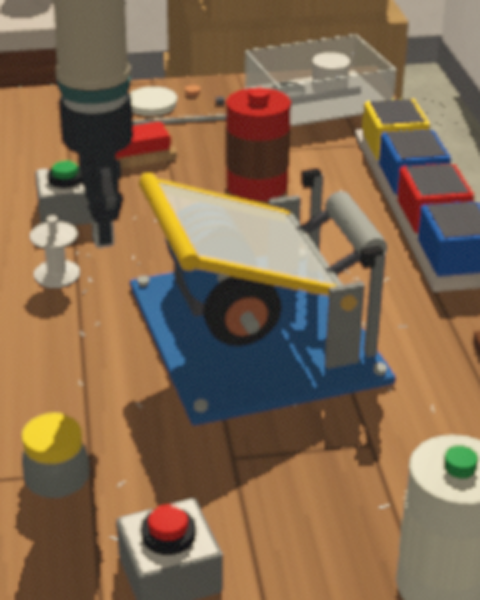

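The finger stands upright in front of the bar, with its tip at about (105,240) in the crop and the bar running from (150,180) to (195,260). The red button is back up at (168,522). Next is the approach to contact.

Request:
apply_moves(deltas=[0,-20,0,0,0,0,-36,0,0,0,0,-44,0,0,0,0,-48,0,0,0,0,-50,0,-1,0,0,-50,0,-1,0])

```text
clock: 7.68
position: [0.4912, -0.0033, 0.1751]
ee_rot: [-0.001, -0.069, 0.998, 0.0]
contact_force: [0.3, -0.2, 0.3]
width: 0.0
gripper_force: 0.0
```

Request:
apply_moves(deltas=[0,-3,0,0,0,0,-6,0,-1,0,0,-8,0,-3,0,0,-10,0,-5,0,0,-10,0,-5,0])

```text
clock: 8.1
position: [0.4934, -0.0028, 0.179]
ee_rot: [-0.009, -0.07, 0.998, -0.0]
contact_force: [-14.1, -4.3, 4.9]
width: -0.0001
gripper_force: 7.4
```

Request:
apply_moves(deltas=[0,0,0,-1,0,0,0,0,-2,0,0,0,0,-3,0,0,0,0,-4,0])

```text
clock: 8.43
position: [0.4952, -0.0025, 0.1831]
ee_rot: [-0.007, -0.07, 0.998, -0.0]
contact_force: [-9.2, -2.4, 1.9]
width: 0.0001
gripper_force: 5.0
```

```bash
python3 - <<'E'
from h import *
S=get_image("side");s=get_state();print(s["position"],s["contact_force"])
cv2.imwrite("pics/c2.png",cv2.resize(S["frame"][150:300,240:440],(800,600),interpolation=2)[:,:,::-1])
E
```

```text
[ 0.49527497 -0.00247798  0.18336081] [-10.24655407  -3.02873091   3.05300846]
```

View pics/c2.png

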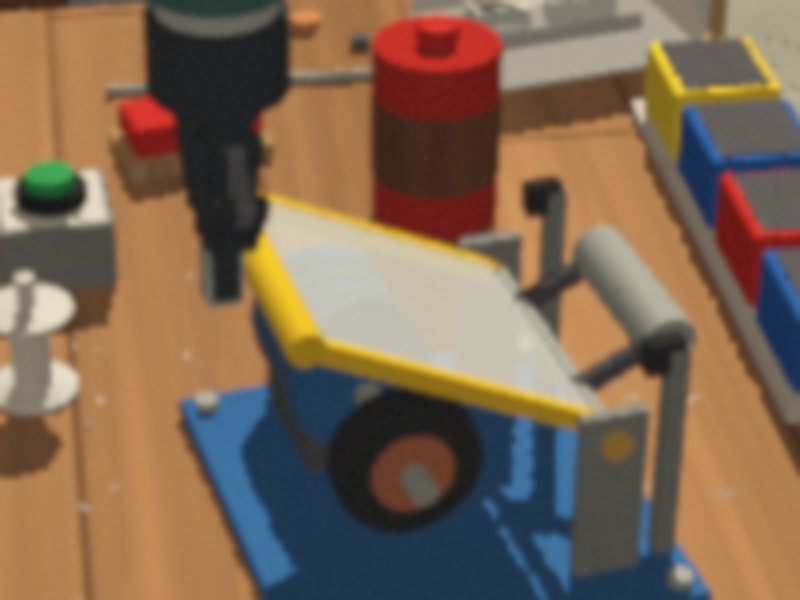

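The finger is against the bar, but the knuckle at (250,215) looks close to it, so I'm checking the geometry by projection.

```bash
cat >> h.py <<'E'
def proj(im,P):
    c=rot(im["orientation"]).T@(np.array(P)-im["position"]); u=c[:2]/c[2]; u=u*(1+im["k1"]*(u@u)); K=np.array(im["K"]); return np.array([K[0,0]*u[0]+K[0,2],K[1,1]*u[1]+K[1,2]])
E
python3 - <<'E'
from h import *
np.set_printoptions(precision=1,suppress=True)
S=get_image("side");s=get_state();p=np.array(s["position"]);R_=rot(s["ee_rot"])
z=lambda P:(proj(S,P)-[240,150])*4
for n,o in dict(tip=[0,0,.017],tcp=[0,0,0],up20=[0,0,-.02],up40=[0,0,-.04],up55=[0,0,-.055],front0=[-.011,0,0],fronttip=[-.011,0,.017],front20=[-.011,0,-.02]).items(): print(n,z(p+R_@np.array(o)))
h=np.array([.683,.022,.1]);n=np.array([.99,.139,0]);y=np.array([-.139,.99,0])
for th in(0,.03,.06,.1):
    b=h-n*.19*np.cos(.42+th)+np.array([0,0,.19*np.sin(.42+th)])
    print(th,b*1000,"mid",z(b),"ends",z(b+y*.09),z(b-y*.09))
f=S["frame"];m=cv2.inRange(cv2.cvtColor(f,cv2.COLOR_RGB2HSV),(18,150,120),(32,255,255))
ys,xs=np.where(m[150:300,240:440]);i=xs<85
for r in range(45,95,5): print(r*4,(xs[i][ys[i]==r]*4)[[0,-1]] if (ys[i]==r).any() else None,end=" ")
E
```

```text
tip [220.2 299. ]
tcp [219.6 272.4]
up20 [218.9 240.5]
up40 [218.2 208.2]
up55 [217.6 183.5]
front0 [239.3 269.7]
fronttip [239.8 296.3]
front20 [238.8 237.9]
0 [511.2  -2.1 177.5] mid [249.1 279.1] ends [212.  200.6] [290.7 366.9]
0.03 [513.6  -1.8 182.6] mid [253.2 270.3] ends [215.8 192.2] [295.  357.8]
0.06 [516.2  -1.4 187.7] mid [257.5 261.6] ends [219.8 183.8] [299.7 348.7]
0.1 [519.8  -0.9 194.4] mid [263.8 250.1] ends [225.7 172.7] [306.4 336.7]
180 None 200 [280 304] 220 None 240 [256 264] 260 [244 276] 280 [248 284] 300 [260 296] 320 [272 308] 340 [280 328] 360 [296 336]
```

Request:
apply_moves(deltas=[0,-2,0,-4,0,0,-5,0,-8,0,0,-7,0,-12,0,0,-10,0,-16,0,0,-12,0,-20,0,0,-15,0,-24,0,0,-18,0,-28,0,0,-21,0,-32,0])

```text
clock: 9.2
position: [0.5142, 0.0007, 0.2158]
ee_rot: [-0.009, -0.07, 0.998, 0.0]
contact_force: [-15.5, -2.1, 8.3]
width: 0.0003
gripper_force: 8.0
```

```bash
cat > look.py <<'E'
from h import *
from scipy.optimize import least_squares
import sys
np.set_printoptions(precision=1,suppress=True)
S=get_image("side");s=get_state();p=np.array(s["position"])
m=cv2.inRange(cv2.cvtColor(S["frame"],cv2.COLOR_RGB2HSV),(18,150,120),(32,255,255)); m[:90]=0;m[270:]=0;m[:,:230]=0;m[:,400:]=0
n_,l,st,c=cv2.connectedComponentsWithStats(m);m=(l==1+np.argmax(st[1:,4]))
# best guard angle: overlap of predicted near arm + bar near half with yellow
h=np.array([.683,.022,.1]);n=np.array([.99,.139,0]);y=np.array([-.139,.99,0])
def bar(e,s): return h-n*.19*np.cos(e)+np.array([0,0,.19*np.sin(e)])+y*s
best=[]
for e in np.arange(.3,1.9,.01):
    k=np.zeros(m.shape,np.uint8)
    P=[proj(S,bar(e,-.03)),proj(S,bar(e,-.09)),proj(S,h-y*.09+ (bar(e,0)-h)*.25)]
    cv2.polylines(k,[np.int32(np.round(P))],False,1,3); best.append((m[k>0].mean(),e))
b=max(best);print("score %.2f guard=%.2f"%(b[0],b[1]-.42),"bar mid mm",bar(b[1],0)*1000,"TCP",p*1000,"F",s["contact_force"],"t",s["clock"])
E
python3 look.py
```

```text
score 0.90 guard=0.28 bar mid mm [539.1   1.8 222.4] TCP [515.    0.8 216.7] F [-16.1  -0.4  11.2] t 9.25
```

Request:
apply_moves(deltas=[0,-3,0,-4,0,0,-6,0,-7,0,0,-9,0,-11,0,0,-13,0,-14,0,0,-16,0,-17,0,0,-20,0,-21,0,0,-23,0,-24,0,0,-27,0,-27,0,0,-31,0,-30,0,0,-34,0,-33,0,0,-38,0,-35,0,0,-42,0,-38,0])

```text
clock: 10.25
position: [0.5642, 0.0069, 0.2544]
ee_rot: [-0.0, -0.069, 0.998, 0.0]
contact_force: [-1.7, 0.4, 1.3]
width: 0.0001
gripper_force: 0.9
```

```bash
python3 look.py
```

```text
score 0.96 guard=0.63 bar mid mm [589.4   8.9 264.8] TCP [565.9   6.8 255. ] F [0.4 0.1 1. ] t 10.3
```

Request:
apply_moves(deltas=[0,-6,0,-3,0,0,-12,0,-6,0,0,-18,0,-9,0,0,-25,0,-12,0,0,-31,0,-14,0,0,-38,0,-16,0,0,-45,0,-18,0,0,-50,0,-20,0,0,-50,0,-20,0])

```text
clock: 11.05
position: [0.6152, 0.0138, 0.2744]
ee_rot: [0.001, -0.069, 0.998, -0.0]
contact_force: [-0.3, 0.7, -0.1]
width: 0.0002
gripper_force: 0.0
```

```bash
python3 look.py
```

```text
score 1.00 guard=0.96 bar mid mm [647.3  17.  286.6] TCP [614.4  13.7 274.2] F [-0.6  0.1  0.1] t 11.1
```

Request:
apply_moves(deltas=[0,30,0,0,0,0,70,0,0,0,0,110,0,0,0,0,150,0,0,0,0,180,0,0,0,0,180,0,0,0,0,180,0,0,0,0,180,0,0,0,0,180,0,0,0,0,180,0,0,0,0,180,0,0,0,0,180,0,0,0])

```text
clock: 12.1
position: [0.436, -0.0112, 0.274]
ee_rot: [-0.0, -0.069, 0.998, 0.0]
contact_force: [0.9, -0.2, 0.4]
width: 0.0002
gripper_force: 0.0
```

Request:
apply_moves(deltas=[0,0,0,0,0,0,0,0,0,0,0,0,0,0,0,0,0,0,0,0,0,0,0,0,0,0,0,0,0,0,0,0,0,0,0,0,0,0,0,0,0,0,0,0,0,0,0,0,0,0,0,0,0,0,0,0,0,0,0,0])

```text
clock: 13.1
position: [0.4353, -0.0112, 0.2743]
ee_rot: [0.0, -0.069, 0.998, 0.0]
contact_force: [-1.1, 0.7, -0.1]
width: -0.0001
gripper_force: 0.0
```

Request:
apply_moves(deltas=[0,0,0,0,0,0,0,0,0,0,0,0,0,0,0,0,0,0,0,0,0,0,0,0,0,0,0,0,0,0,0,0,0,0,0,0,0,0,0,0,0,0,0,0,0,0,0,0,0,0,0,0,0,0,0,0,0,0,0,0])

```text
clock: 14.1
position: [0.4353, -0.0112, 0.2743]
ee_rot: [0.0, -0.069, 0.998, 0.0]
contact_force: [0.1, 0.3, 0.1]
width: -0.0001
gripper_force: 0.0
```

```bash
python3 look.py; python3 -c "
from h import *
S=get_image('side');cv2.imwrite('pics/d.png',S['frame'][:,:,::-1])"; python3 look.py
```

```text
score 0.10 guard=0.83 bar mid mm [623.7  13.7 280.3] TCP [435.3 -11.2 274.3] F [ 0.1  0.7 -0.7] t 14.15
score 0.10 guard=0.83 bar mid mm [623.7  13.7 280.3] TCP [435.3 -11.2 274.3] F [-0.1  0.2  0.1] t 14.25
```

View pics/d.png

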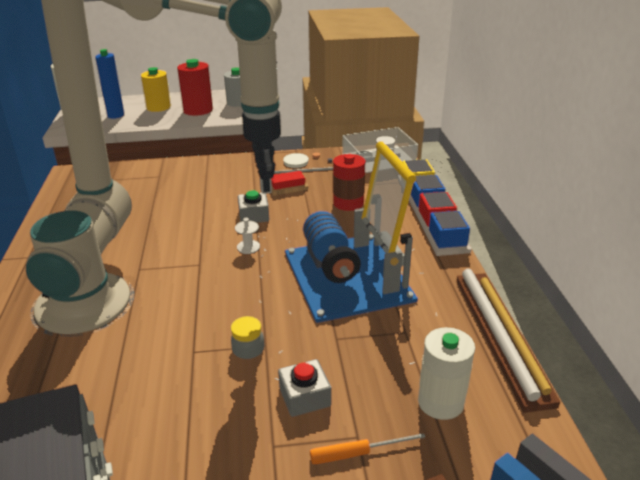

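The guard now stands raised with its bar from (377,147) to (410,178), leaning back on the posts. The red button is up at (304,372), all loose things are where they were, and the arm is clear.

```bash
python3 -c "
from rig import *
print(sign_off())"
```

```text
the job is handed in; nothing more can be done
None
```

I pressed the red stop button right down and let it come back, then pushed the guard past its balance point; in the last picture it rests raised with the arm clear and nothing on the bench moved, and I handed the job in at about 14 s (no verdict was returned).

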